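Set the loose foot of a lab shaker and lock it

TASK

The shaker's foot under the blue knob hangs above its tile. Screw the knob down clockwise until the rubber sole just touches the tile and takes up a little load (a few newtons), never pressing hard on it, then swing the red-handled locking lever clockwise fully home and leave the foot so. Leave the other things on the bench where they are.

Things in the scene. Friction and masses are not known exactly. Their poses are not given: they have to be found in the camera images.
- shaker: Low white shaker, casing 260 x 300 mm, platform rim 112 mm above the bench; fixed. Origin: bench level under the middle of the casing; y points towards its aluminium ear (75 mm wide, top 58 mm above the bench), z up. The foot's upright axis passes through the ear 230 mm from the origin along +y.
- foot_knob (a point): Middle of the blue round knob (44 mm diameter, 26 mm high) at the top of the adjustable foot, on the foot's axis; 111 mm above the bench at the start, and it sinks as the foot is screwed down. Beneath the knob there is a thin threaded spindle, 28 mm free above the locking ring at the start.
- foot (a joint): Turn of the foot (knob, spindle and sole turn together) in rad: 0 at the start, grows clockwise seen from above; clockwise lowers it 1.91 mm per rad, at most 8 rad. The thread drags with 0.03 N m and stays where it is left. When the sole bears on the tile its rubbing adds about 0.022 N m (17 to 26 mN m) for each newton of bearing force.
- sole: Black rubber sole of the foot, disc 82 mm diameter, 10 mm high, under the ear; springy (8 N per mm once it touches). Origin: centre of its underside, 20 mm above the bench at the start. Below it lies a light tile 120 x 120 mm; the tile's height is not reported and differs: its top is 12 to 16.5 mm above the bench (a gap of 3.5 to 8 mm).
- lock (a joint): Turn of the locking lever in rad about the foot's axis: 0 is fully open, 1.22 fully locked (stop); it starts between 0 and 0.3, grows clockwise seen from above, stays where it is left and drags with about 0.2 N m (some 2.5 N at the handle).
- lock_handle (a point): Centre of the top of the upright red handle (16 mm diameter, 42 mm high, top 100 mm above the bench) at the end of the locking lever, 85 mm from the foot's axis. Lever and ring (40 mm diameter) lie 58 to 70 mm above the bench, below the knob.
- beaker: Clear beaker, 84 mm diameter, 110 mm high, bystander. Origin: centre of its underside.
- amber_bottle: Amber bottle, 64 mm diameter, 130 mm high, bystander. Origin: centre of its underside.
- tube_rack: Green rack of capped tubes, 90 x 130 mm, 90 mm high, standing on the shaker's platform, bystander. Origin: centre of its underside.
- tip_box: Orange box, 120 x 80 x 55 mm, bystander. Origin: centre of its underside.
- spanner: Steel spanner, 150 mm long, lying on the bench, bystander. Origin: underside, on its length.
- bubble_level: Round bubble level, 40 mm diameter, 13 mm high, lying on the bench, bystander. Origin: centre of its underside.
- spare_foot: Spare foot standing on its rubber sole, 82 mm diameter, 68 mm high, bystander. Origin: centre of its underside.

How it is judged:
By the outcome, as a careful person would: the job done as asked, in the order asked, and still so for the second after the job is handed in, with the robot touching nothing.
It also fails if it takes over 72 s, if anything falls off the work surface, if the arm or the gripper's body presses on something with over 40 N, if the wrist force passes 120 N, or if a joint passes its speed limit or range.

ROBOT

A 6-joint arm with a two-finger parallel gripper is mounted at the origin on the work surface. World frame = base frame: x ahead of the robot, y to its left, z up, the work surface at z = 0. Lengths are in m, angles in degrees, forces in N, time in s.
With the tool pointing down it reaches from about 0.4 to 0.825 m from the base axis. Payload 7 kg.
Tool frame: the origin (TCP) lies midway between the tips of the shut fingers; the grasp point (between the pads) lies 19 mm behind it (grip_depth is the distance from the TCP to the grasp point, in m); z points along the fingers, y is the direction in which the jaws open and shut (so a half turn about z gives the same grasp; the last joint's range is limited). The gripper opens to 88 mm and grips with 3 to 60 N. Pads are 19 mm wide; open, the fingers measure 130 mm over their backs; the gripper's body (78 mm by 193 mm) begins 47 mm behind the grasp point.
Start: joints at [-54.941, 20.546, 0.682, 0, -70.136, -16.507], TCP at [0.215, -0.64, 0.206] pointing down, gripper open.
Joint ranges: [-176.03, 176.03], [-82.01, 121.73], [-58.28, 71.71], [-173.87, 95.51], [-174.79, -0.11], [-173.66, 173.66]. Speed limits (degrees/s): [136.94, 136.94, 172.46, 180, 180, 180].

INTERFACE

Orientations are given as [roll, pitch, yaw] about the fixed x, y, z axes, in that order (R = Rz(yaw) Ry(pitch) Rx(roll)).
In Python, from plant import * gives the robot as it stands.
- The arm moves only by the shell command python3 -m inch 'ROWS'. ROWS is JSON, a list of rows, each an object of numbers: "ax", "ay", "az": the turn, a rotation vector about the tool's x, y, z in degrees; "dx", "dy", "dz": the shift along the tool's x, y, z in mm; "fingers": the finger opening in mm, from 0 to 87.6. In form: [{"ax": .., "ay": .., "az": .., "dx": .., "dy": .., "dz": .., "fingers": ..}, ...]. A call has 1 to 8 rows; each row is the pose to reach, as a shift and turn from the pose commanded when the call began, along the tool's axes at that moment; what a row does not reach only later rows make up. A row lasts 1/8 s, in which the tool goes at most 62.5 mm and 10.7 degrees, less where a joint would pass 70% of its speed; a pose out of reach is approached as far as the arm can. A call with a gripper value outside its range is refused whole. The fingers move at their own pace and stop on an object; the grip force is fixed at half the most. Time passes only in rows, so rows that repeat a pose let the fingers close. It gives the time, the measured TCP pose, the force and the opening at its end, in the units of the state.
- get_obs(): the state, without advancing time (a new reading comes with each control period).
- snapshot(name): name is "side" or "top" or "wrist"; returns a dict with "image" (384x512x3 uint8, red, green, blue), "fx", "fy", "cx", "cy" (pixels), "k1" (the pictures are not rectified: a ray, as slopes to the right and down, at radius r is drawn at 1 + k1 r^2 times it, then the intrinsics apply), "rvec" (rotation vector, rad) and "tvec" (3), from world to camera coordinates, as OpenCV has them. Camera axes: x right, y down, z forward; pixel columns grow to the right and rows downward; lengths in m; the calibration is good to about 2 mm. A picture is of the moment at which its call begins. There is no depth.
- close_job(): hands the job in, once; it reports no verdict.
Trained networks look in the newest picture that a camera, given by its name, has taken for a name from the list of things; names that differ only in an ending like _2 or _b are one class to them, and where a whole thing is asked for, a point or a joint stands for the part that bears it (a point fixed in the world has none). Each returns a list of dicts, best first, with "score" (0 to 1); they miss things now and then, are a little off and sometimes report something else, mostly with a low value. They report only what shows in the picture. A call takes as long as a camera call.
- search_frame(target, camera): "bbox" ([centre column, centre row, width, height] in pixels, round what is visible of it).
- trace(target, camera): "mask" (384x512 bool, what is visible of it) and "bbox" ([centre column, centre row, width, height] in pixels, round what is visible of it).
- landmark_of(target, camera): "position" ([column, row] in pixels: a listed point, or the origin of a listed thing).
The state is a dict: "clock": time; "joint_pos": joint angles; "qvel": joint speeds; "tau": joint torques, N m; "tool_pos": TCP position; "orientation": TCP orientation; "force": force on the tool from outside, world axes, zero at the start; "moment": the same for the moment, N m; "opening": finger opening in m.
Only numpy, scipy, OpenCV 4.12 (cv2) and the standard library are available. Lean on these libraries where they do the work, as an engineer would, in place of code of your own. Each camera call takes 0.05 s, during which the arm holds its last target.

## Working session

There is one attempt and no reset: what is moved stays moved. The work goes in short steps, Python scripts to look and compute and a shell command to move; the robot and the scene stay as the last step left them, time stands still between calls to the robot, and variables do not carry over. Pictures are saved under pics/ and viewed, and the job is handed in when it is done.

```bash
ls; mkdir -p pics
python3 - <<'E'
from plant import *
import cv2
o=get_obs(); print(o)
for n in ["side","top","wrist"]:
    s=snapshot(n); cv2.imwrite(f"pics/{n}0.png",cv2.cvtColor(s["image"],cv2.COLOR_RGB2BGR))
    print(n,{k:s[k] for k in s if k!="image"})
    for t in ["foot_knob","lock_handle","shaker","sole"]:
        print(t,[(r["position"],round(r["score"],2)) for r in landmark_of(t,n)][:3])
E
```

```text
pics
{'clock': 0.0, 'joint_pos': array([-5.49417014e+01,  2.05897279e+01,  6.33438585e-01, -1.78258991e-02,
       -7.01344738e+01, -1.65081197e+01]), 'qvel': array([-0.06937615,  0.02173111, -0.07019898, -0.08898122,  0.10670249,
        0.00719036]), 'tau': array([ 1.39874439e-03, -5.82722354e+01,  2.93060035e+01,  6.99756235e+00,
        7.08594176e-03, -2.12913192e-04]), 'tool_pos': array([ 0.21455224, -0.63945497,  0.20554664]), 'orientation': array([ 1.79908216e+02, -9.72583527e-03, -1.61455884e+02]), 'force': array([-0.35795041,  0.24682141, -0.16238983]), 'moment': array([-0.04747809, -0.01016557, -0.03530334]), 'opening': 0.08763945197193383}
side {'fx': 387.2169576670446, 'fy': 387.2169576670446, 'cx': 252.94164762610285, 'cy': 184.46328696591968, 'k1': -0.10896390537933304, 'rvec': array([ 1.00615357, -2.25895653,  1.17499395]), 'tvec': array([0.43622654, 0.27608544, 0.88021106])}
foot_knob [([269.7, 154.0], 0.52)]
lock_handle [([267.4, 175.6], 0.57)]
shaker [([319.6, 163.9], 0.6)]
sole [([267.1, 183.5], 0.7)]
top {'fx': 353.4847256275041, 'fy': 353.4847256275041, 'cx': 251.57598520836422, 'cy': 188.26319153751285, 'k1': -0.024661846663523754, 'rvec': array([ 2.12140887, -2.13890497,  0.12607668]), 'tvec': array([0.11625265, 0.59178526, 0.83893541])}
foot_knob [([312.1, 167.7], 0.96)]
lock_handle [([291.2, 198.1], 0.47)]
shaker [([395.9, 186.7], 0.58)]
sole []
wrist {'fx': 336.05388703200816, 'fy': 336.05388703200816, 'cx': 253.2060831905245, 'cy': 188.83135765744927, 'k1': -0.024510383936512885, 'rvec': array([-1.73701345, -2.41545626, -0.3140121 ]), 'tvec': array([ 0.67414763, -0.03273954,  0.38911046])}
foot_knob []
lock_handle []
shaker []
sole []
```

View pics/side0.png

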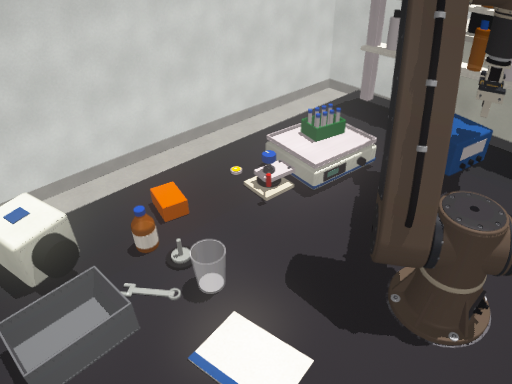

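View pics/top0.png

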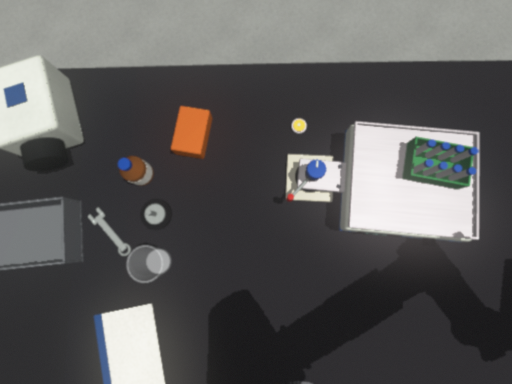

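```bash
cat > h.py <<'E'
import numpy as np, cv2
def ray(s,uv):
    K=np.array([[s["fx"],0,s["cx"]],[0,s["fy"],s["cy"]],[0,0,1]])
    p=cv2.undistortPoints(np.array([[uv]],float),K,np.array([s["k1"],0,0,0]))[0,0]
    R,_=cv2.Rodrigues(np.array(s["rvec"])); 
    c=-R.T@s["tvec"]; d=R.T@np.array([p[0],p[1],1]); return c,d/np.linalg.norm(d)
def atz(s,uv,z):
    c,d=ray(s,uv); return c+d*(z-c[2])/d[2]
def tri(rs):
    A=sum(np.eye(3)-np.outer(d,d) for c,d in rs); b=sum((np.eye(3)-np.outer(d,d))@c for c,d in rs)
    return np.linalg.solve(A,b)
def proj(s,P):
    K=np.array([[s["fx"],0,s["cx"]],[0,s["fy"],s["cy"]],[0,0,1]])
    return cv2.projectPoints(np.array([P],float),np.array(s["rvec"]),np.array(s["tvec"]),K,np.array([s["k1"],0,0,0]))[0].reshape(-1,2)
E
python3 - <<'E'
from plant import *
from h import *
t=snapshot("top"); s=snapshot("side")
print(atz(t,[312.1,167.7],.111),tri([ray(t,[312.1,167.7]),ray(s,[269.7,154])]))
print(atz(t,[291.2,198.1],.1),tri([ray(t,[291.2,198.1]),ray(s,[267.4,175.6])]))
print(atz(t,[395.9,186.7],0))
for n,i in (("t",t),("s",s)):
    m=i["image"]; m=m[90:260,220:420] if n=="t" else m[110:230,200:340]
    cv2.imwrite(f"pics/{n}1.png",cv2.cvtColor(cv2.resize(m,None,fx=4,fy=4 if n=="s" else 3.5,interpolation=2)[:600,:800],cv2.COLOR_RGB2BGR))
E
```

```text
[ 0.62982975 -0.03168849  0.111     ] [ 0.623347   -0.03377303  0.12326196]
[0.56044736 0.0175109  0.1       ] [0.56369956 0.01957385 0.0937867 ]
[ 0.5997347  -0.26457113  0.        ]
```

The side view shows the knob at about (269,157) and the red handle at (268,178). In the top view the knob is at about (316,170) and the red handle at (291,197). I'll zoom in to confirm.

View pics/t1.png

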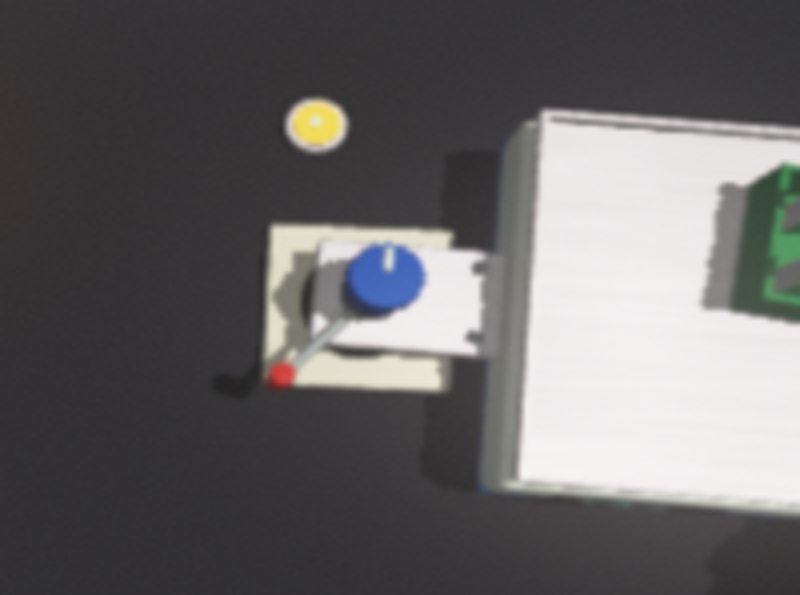

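View pics/s1.png

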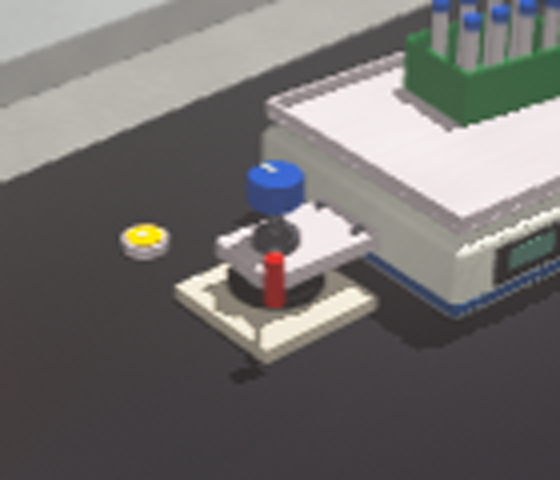

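Run:
```python
from plant import *
from h import *
t=snapshot("top")
m=trace("foot_knob","top"); 
for r in m[:2]: print(r["score"],r["bbox"],np.argwhere(r["mask"])[:,::-1].mean(0))
s=snapshot("side")
for n in ["foot_knob"]:
  for r in trace(n,"side")[:2]: print(r["score"],r["bbox"],np.argwhere(r["mask"])[:,::-1].mean(0))
# blue threshold
for n,i,(a,b,c,d) in (("t",t,(300,335,150,190)),("s",s,(250,290,140,175))):
    im=i["image"].astype(int); k=(im[...,2]>im[...,0]+50)&(im[...,2]>90)
    p=np.argwhere(k)[:,::-1]; p=p[(p[:,0]>a)&(p[:,0]<b)&(p[:,1]>c)&(p[:,1]<d)]
    k2=(im[...,0]>im[...,2]+70)&(im[...,0]>im[...,1]+70); q=np.argwhere(k2)[:,::-1]
    q=q[(q[:,0]>a-30)&(q[:,0]<b)&(q[:,1]>c)&(q[:,1]<d+30)]
    print(n,p.min(0),p.max(0),p.mean(0),len(p),"red",q.min(0),q.max(0),q.mean(0))
```

```text
0.79 [309.6, 177.3, 35.5, 32.0] [313.54111406 171.36870027]
0.77 [267.8, 168.1, 21.3, 39.9] [267.82035928 166.44610778]
t [307 160] [325 178] [315.99259259 168.92222222] 270 red [288 194] [293 200] [290.25   196.6875]
s [262 150] [275 162] [268.56493506 156.24025974] 154 red [266 173] [270 186] [268.38596491 179.21052632]
```

Run:
```python
from plant import *
from h import *
from scipy.optimize import least_squares
t=snapshot("top"); s=snapshot("side"); a=np.linspace(0,2*np.pi,72)
def bb(c,xy,r,zs):
    P=[[xy[0]+r*np.cos(q),xy[1]+r*np.sin(q),z] for q in a for z in zs]; p=proj(c,P); return np.r_[p.min(0),p.max(0)]
ot=np.array([306.5,159.5,325.5,178.5]); os_=np.array([261.5,149.5,275.5,162.5])
for use in ("t","s","ts"):
    f=lambda x: np.r_[(bb(t,x,.022,(.098,.124))-ot) if "t" in use else [], (bb(s,x,.022,(.098,.124))-os_) if "s" in use else []]
    r=least_squares(f,[.62,-.035]); print(use,r.x,r.fun.round(1))
kt=np.array([287.5,193.5,293.5,200.5])
f=lambda x: bb(t,x,.008,(.085,.1))-kt
r=least_squares(f,[.56,.017]); print("handle top",r.x,r.fun.round(1))
# side handle centre top
print("handle side z=.1",atz(s,[268.4,174.5],.1), "handle top z=.098", atz(t,[290.5,197],.098))
# tile corners, shaker edges for direction
print("shaker rim edge", atz(t,[351.5+0,122.5],.112), atz(t,[343,232],.112))
```

```text
t [ 0.62634982 -0.0401867 ] [-0.8 -0.9  0.8  0.9]
s [ 0.62834209 -0.04081594] [ 0.1 -0.5 -0.1  0.5]
ts [ 0.62674328 -0.04011898] [-0.9 -1.1  0.8  0.7  0.2 -0.3  0.1  0.8]
handle top [0.5639023  0.01857563] [-0.7 -0.3  0.6  0.3]
handle side z=.1 [0.56170769 0.02223556 0.1       ] handle top z=.098 [0.56329275 0.01892048 0.098     ]
shaker rim edge [ 0.73757229 -0.12795327  0.112     ] [ 0.48077521 -0.09652901  0.112     ]
```

```bash
cat >> h.py <<'E'
from scipy.spatial.transform import Rotation as Ro
def rel(o,P,yaw=None):
    R=Ro.from_euler("xyz",o["orientation"],degrees=True)
    sh=R.inv().apply(np.array(P)-o["tool_pos"])*1000
    y=yaw if yaw is not None else o["orientation"][2]
    T=Ro.from_euler("xyz",[180,0,y],degrees=True)
    print("d",sh.round(1),"a",(R.inv()*T).as_rotvec(degrees=True).round(1))
def st(o):
    for k in ("clock","joint_pos","tool_pos","orientation","force","moment"): print(k,np.round(o[k],4))
    print("tau6",o["tau"][5],"open",o["opening"])
E
python3 - <<'E'
from plant import *
from h import *
o=get_obs(); rel(o,[.42,-.34,.32],-75)
E
```

```text
d [-290.   219.  -113.5] a [  0.    0.  -86.4]
```

```bash
python3 -m inch '[{"dz":-60,"az":-10,"fingers":70},{"dx":-40,"dy":30,"dz":-100,"az":-20,"fingers":70},{"dx":-85,"dy":64,"dz":-114,"az":-30,"fingers":70},{"dx":-130,"dy":98,"dz":-114,"az":-40,"fingers":70},{"dx":-175,"dy":132,"dz":-114,"az":-50,"fingers":70},{"dx":-215,"dy":165,"dz":-114,"az":-60,"fingers":70},{"dx":-255,"dy":195,"dz":-114,"az":-70,"fingers":70},{"dx":-290,"dy":219,"dz":-114,"az":-80,"fingers":70}]'
python3 - <<'E'
from plant import *
from h import *
o=get_obs(); st(o); rel(o,[.627,-.040,.25],20)
E
```

```text
clock 1.15
joint_pos [-5.49410e+01  2.05452e+01  6.79000e-01  3.00000e-04 -7.01382e+01
 -1.65086e+01]
tool_pos [ 0.2147 -0.6399  0.2065]
orientation [ 1.799959e+02 -1.500000e-03 -1.614495e+02]
force [-1.0541 -0.2235  0.0642]
moment [-0.0398  0.0187  0.002 ]
tau6 -1.3531838476410485e-05 open 0.0877838653764401
d [-581.7  437.5  -43.5] a [ -0.   -0.  178.6]$[0]: bad value
```

```bash
python3 -m inch '[{"ax":0,"ay":0,"az":-10,"dx":0,"dy":0,"dz":-60,"fingers":70},{"ax":0,"ay":0,"az":-20,"dx":-40,"dy":30,"dz":-100,"fingers":70},{"ax":0,"ay":0,"az":-30,"dx":-85,"dy":64,"dz":-114,"fingers":70},{"ax":0,"ay":0,"az":-40,"dx":-130,"dy":98,"dz":-114,"fingers":70},{"ax":0,"ay":0,"az":-50,"dx":-175,"dy":132,"dz":-114,"fingers":70},{"ax":0,"ay":0,"az":-60,"dx":-215,"dy":165,"dz":-114,"fingers":70},{"ax":0,"ay":0,"az":-70,"dx":-255,"dy":195,"dz":-114,"fingers":70},{"ax":0,"ay":0,"az":-80,"dx":-290,"dy":219,"dz":-114,"fingers":70}]'
python3 - <<'E'
from plant import *
from h import *
o=get_obs(); st(o); rel(o,[.627,-.040,.25],20)
E
```

```text
clock: 2.15
tool_pos: [0.4207, -0.3383, 0.3209]
orientation: [-180.0, -0.0, -81.1]
force: [0.2, -0.8, 0.6]
opening: 0.0699
clock 2.15
joint_pos [-1.79986e+01  4.53950e+00 -5.33170e+00 -2.40000e-03 -8.00786e+01
  2.69203e+01]
tool_pos [ 0.4207 -0.3383  0.3209]
orientation [-1.799542e+02 -2.060000e-02 -8.107870e+01]
force [ 0.1836 -0.7762  0.5777]
moment [-0.0814  0.0348  0.0445]
tau6 -1.3517913222312927 open 0.06992379426993547
d [-262.8 -250.    71. ] a [-0.000e+00 -1.000e-01 -1.011e+02]
```

```bash
python3 -m inch '[{"ax":0,"ay":0,"az":-10,"dx":-35,"dy":-33,"dz":0,"fingers":70},{"ax":0,"ay":0,"az":-20,"dx":-70,"dy":-66,"dz":0,"fingers":70},{"ax":0,"ay":0,"az":-30,"dx":-105,"dy":-100,"dz":0,"fingers":70},{"ax":0,"ay":0,"az":-40,"dx":-140,"dy":-133,"dz":0,"fingers":70},{"ax":0,"ay":0,"az":-50,"dx":-175,"dy":-166,"dz":20,"fingers":70},{"ax":0,"ay":0,"az":-60,"dx":-210,"dy":-200,"dz":40,"fingers":70},{"ax":0,"ay":0,"az":-70,"dx":-245,"dy":-233,"dz":60,"fingers":70},{"ax":0,"ay":0,"az":-80,"dx":-263,"dy":-250,"dz":71,"fingers":70}]'
python3 - <<'E'
from plant import *
from h import *
s=snapshot("wrist"); o=get_obs(); st(o); rel(o,[.627,-.040,.17],35)
cv2.imwrite("pics/w1.png",cv2.cvtColor(s["image"],cv2.COLOR_RGB2BGR))
print(proj(s,[[.627,-.04,.124],[.564,.019,.1]]))
print([(r["position"],r["score"]) for r in landmark_of("foot_knob","wrist")],[(r["position"],r["score"]) for r in landmark_of("lock_handle","wrist")])
E
```

```text
clock: 3.15
tool_pos: [0.6287, -0.0407, 0.2478]
orientation: [180.0, 0.1, -1.0]
force: [-0.3, 1.0, -0.3]
opening: 0.0698
clock 3.2
joint_pos [ 1.41092e+01  1.52659e+01 -1.62210e+00 -4.97000e-02 -7.32804e+01
  7.53967e+01]
tool_pos [ 0.6293 -0.0392  0.2462]
orientation [-1.799964e+02  1.749000e-01 -5.085000e-01]
force [ 0.5119  1.0622 -1.6199]
moment [ 0.0325 -0.1118 -0.0105]
tau6 -1.0502773895859718 open 0.06974973226354358
d [-2.1  0.8 76.2] a [ -0.1   0.2 -35.5]
[[253.54695743 179.44316637]
 [197.88024964 234.16650583]]
[([198.4, 229.4], 0.37)] [([199.1, 231.1], 0.77)]
```

View pics/w1.png

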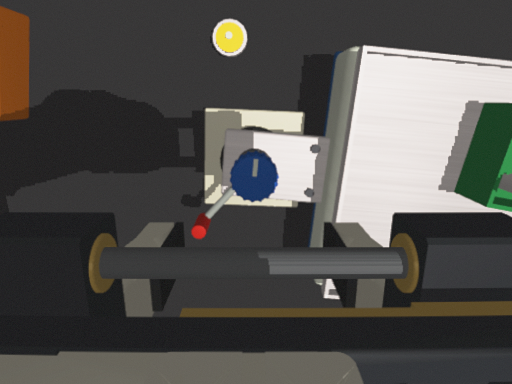

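The wrist view shows the knob top at about (254,177) and the red handle top at (199,231). Both are within 3 px of where my estimates project. Next I'll turn to yaw 35 and come lower.

```bash
python3 -m inch '[{"ax":0,"ay":0,"az":-9,"dx":-2,"dy":0,"dz":10,"fingers":70},{"ax":0,"ay":0,"az":-18,"dx":-2,"dy":0,"dz":20,"fingers":70},{"ax":0,"ay":0,"az":-27,"dx":-2,"dy":0,"dz":40,"fingers":70},{"ax":0,"ay":0,"az":-35,"dx":-2,"dy":0,"dz":60,"fingers":70},{"ax":0,"ay":0,"az":-35,"dx":-2,"dy":0,"dz":65,"fingers":70},{"ax":0,"ay":0,"az":-35,"dx":-2,"dy":0,"dz":65,"fingers":70},{"ax":0,"ay":0,"az":-35,"dx":-2,"dy":0,"dz":65,"fingers":70}]'
python3 - <<'E'
from plant import *
from h import *
from scipy.optimize import least_squares
s=snapshot("wrist"); o=get_obs(); st(o)
cv2.imwrite("pics/w2.png",cv2.cvtColor(s["image"],cv2.COLOR_RGB2BGR))
im=s["image"].astype(int); k=((im[...,2]>im[...,0]+30)&(im[...,2]>60)).astype(np.uint8)
k=cv2.morphologyEx(k,cv2.MORPH_CLOSE,np.ones((9,9)))
n,l,stt,c=cv2.connectedComponentsWithStats(k); i=1+np.argmax(stt[1:,4]); print(stt[i],c[i])
ob=np.r_[stt[i,:2],stt[i,:2]+stt[i,2:4]]-.5
a=np.linspace(0,2*np.pi,72)
def bb(c,xy,r,zs):
    P=[[xy[0]+r*np.cos(q),xy[1]+r*np.sin(q),z] for q in a for z in zs]; p=proj(c,P); return np.r_[p.min(0),p.max(0)]
r=least_squares(lambda x:bb(s,x,.022,(.098,.124))-ob,[.627,-.04]); print(r.x,r.fun)
rel(o,[r.x[0],r.x[1],.092],35)
E
```

```text
clock: 4.18
tool_pos: [0.6267, -0.0429, 0.1857]
orientation: [179.9, -0.1, 33.4]
force: [-0.3, -1.3, 0.8]
opening: 0.0701
clock 4.225
joint_pos [ 1.388320e+01  1.689550e+01 -7.403800e+00  1.520000e-02 -6.560770e+01
  1.095663e+02]
tool_pos [ 0.6266 -0.0428  0.1856]
orientation [ 1.799558e+02 -8.300000e-02  3.345580e+01]
force [-0.3537  0.5448  0.6135]
moment [-0.1429  0.148  -0.0047]
tau6 -0.0398308492731303 open 0.06974081719142727
[ 222  159   59   64 2897] [251.16741457 190.76044184]
[ 0.62751033 -0.03992889] [-0.25272898  0.3600372   0.25281844 -0.34606311]
d [ 2.2 -2.  93.6] a [ 0.  -0.1 -1.5]
```

View pics/w2.png

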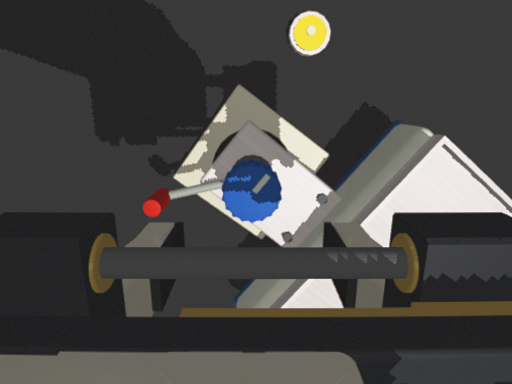

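The knob centre in the wrist view is at (251,191), which puts it at (0.6275, -0.0399). That agrees with the other views to about 1 mm, so I'll descend and grip.

```bash
python3 -m inch '[{"ax":0,"ay":0,"az":0,"dx":2.2,"dy":-2,"dz":35,"fingers":70},{"ax":0,"ay":0,"az":0,"dx":2.2,"dy":-2,"dz":60,"fingers":70},{"ax":0,"ay":0,"az":0,"dx":2.2,"dy":-2,"dz":80,"fingers":70},{"ax":0,"ay":0,"az":0,"dx":2.2,"dy":-2,"dz":90,"fingers":70},{"ax":0,"ay":0,"az":0,"dx":2.2,"dy":-2,"dz":94,"fingers":70},{"ax":0,"ay":0,"az":0,"dx":2.2,"dy":-2,"dz":94,"fingers":70},{"ax":0,"ay":0,"az":0,"dx":2.2,"dy":-2,"dz":94,"fingers":70},{"ax":0,"ay":0,"az":0,"dx":2.2,"dy":-2,"dz":94,"fingers":70}]'
python3 - <<'E'
from plant import *
from h import *
st(get_obs())
E
python3 -m inch '[{"ax":0,"ay":0,"az":0,"dx":0,"dy":0,"dz":0,"fingers":40},{"ax":0,"ay":0,"az":0,"dx":0,"dy":0,"dz":0,"fingers":38},{"ax":0,"ay":0,"az":0,"dx":0,"dy":0,"dz":0,"fingers":38},{"ax":0,"ay":0,"az":0,"dx":0,"dy":0,"dz":0,"fingers":38}]'
python3 - <<'E'
from plant import *
from h import *
st(get_obs())
s=snapshot("side"); cv2.imwrite("pics/s2.png",cv2.cvtColor(cv2.resize(s["image"][90:240,190:390],None,fx=4,fy=4),cv2.COLOR_RGB2BGR))
E
```

```text
clock: 5.22
tool_pos: [0.6272, -0.0398, 0.0911]
orientation: [180.0, -0.1, 33.5]
force: [-1.1, 0.5, 0.1]
opening: 0.0699
clock 5.225
joint_pos [ 1.414140e+01  2.151520e+01 -1.399190e+01  3.300000e-03 -5.443580e+01
  1.094052e+02]
tool_pos [ 0.6272 -0.0398  0.0911]
orientation [ 1.799785e+02 -5.300000e-02  3.354850e+01]
force [-1.0816  0.4528  0.1318]
moment [-0.1286  0.0757 -0.0627]
tau6 -0.0015435504974448122 open 0.06993750291470457
clock: 5.72
tool_pos: [0.6272, -0.0403, 0.0906]
orientation: [180.0, -0.0, 33.6]
force: [1.4, -3.8, -0.2]
opening: 0.0428
clock 5.725
joint_pos [ 1.411970e+01  2.156290e+01 -1.401110e+01  4.890000e-02 -5.440560e+01
  1.094084e+02]
tool_pos [ 0.6272 -0.0403  0.0906]
orientation [ 1.799557e+02 -6.000000e-03  3.355650e+01]
force [ 1.4429 -3.797  -0.2001]
moment [-1.1877 -0.483   0.0601]
tau6 -0.006327137671178207 open 0.042802048614892126
```

View pics/s2.png

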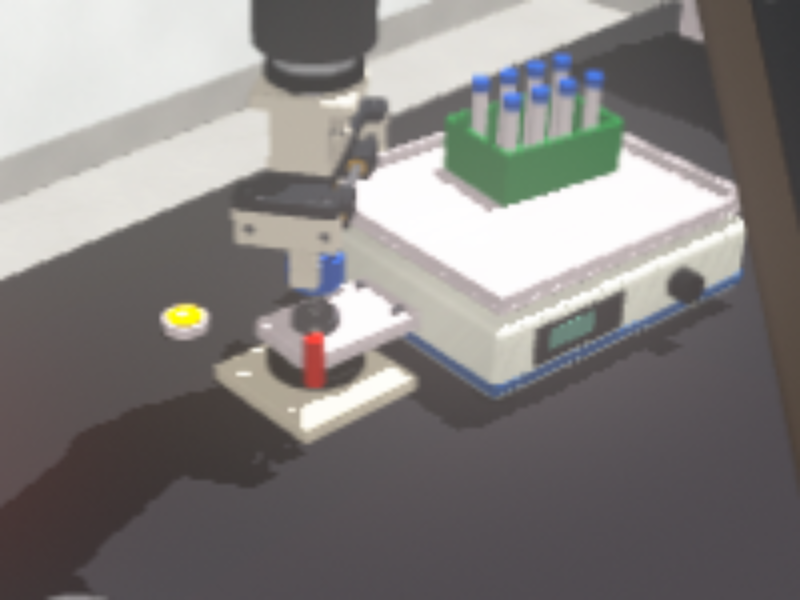

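The fingers hold the knob at an opening of 42.8 mm, and in the side view they clear the red handle and the shaker. Contact can't come before about 105°, so I'll turn 75° first.

```bash
python3 -m inch '[{"ax":0,"ay":0,"az":5,"dx":0,"dy":0.4,"dz":0.2,"fingers":38},{"ax":0,"ay":0,"az":15,"dx":0,"dy":0.4,"dz":0.5,"fingers":38},{"ax":0,"ay":0,"az":25,"dx":0,"dy":0.4,"dz":0.8,"fingers":38},{"ax":0,"ay":0,"az":35,"dx":0,"dy":0.4,"dz":1.2,"fingers":38},{"ax":0,"ay":0,"az":45,"dx":0,"dy":0.4,"dz":1.5,"fingers":38},{"ax":0,"ay":0,"az":55,"dx":0,"dy":0.4,"dz":1.8,"fingers":38},{"ax":0,"ay":0,"az":65,"dx":0,"dy":0.4,"dz":2.2,"fingers":38},{"ax":0,"ay":0,"az":75,"dx":0,"dy":0.4,"dz":2.5,"fingers":38}]'
cat > rd.py <<'E'
from plant import *
from h import *
import sys
n=int(sys.argv[1]) if len(sys.argv)>1 else 6
M=[];F=[];T=[]
for i in range(n):
    o=get_obs(); M.append(o["moment"]);F.append(o["force"]);T.append(o["tau"][5])
    if i==0: print("first mz",o["moment"][2].round(4))
    snapshot("side")
print("mz",np.round([m[2] for m in M],3),"mean",np.mean(M,0).round(4),"F",np.mean(F,0).round(2),"tau6",np.round(T,4))
print("yaw",o["orientation"],"pos",o["tool_pos"],"j6",o["joint_pos"][5],"open",o["opening"],"t",o["clock"])
E
python3 rd.py
```

```text
clock: 6.78
tool_pos: [0.6273, -0.041, 0.0881]
orientation: [180.0, -0.0, -41.8]
force: [0.8, -4.9, -0.7]
opening: 0.0431
first mz 0.0777
mz [ 0.078 -0.024  0.02  -0.03  -0.04  -0.019] mean [-1.8823 -0.5722 -0.0026] F [ 1.55 -5.35 -0.35] tau6 [ 2.2486  1.2913 -1.7902 -0.6315 -0.1434 -0.0097]
yaw [ 1.79974341e+02 -4.38293184e-02 -4.14678389e+01] pos [ 0.62727564 -0.04101357  0.0880907 ] j6 34.43763142353256 open 0.043006925076809276 t 7.025
```

```bash
python3 -m inch '[{"ax":0,"ay":0,"az":3,"dx":0.4,"dy":0.45,"dz":0.1,"fingers":38},{"ax":0,"ay":0,"az":6,"dx":0.4,"dy":0.45,"dz":0.2,"fingers":38},{"ax":0,"ay":0,"az":9,"dx":0.4,"dy":0.45,"dz":0.3,"fingers":38},{"ax":0,"ay":0,"az":12,"dx":0.4,"dy":0.45,"dz":0.4,"fingers":38},{"ax":0,"ay":0,"az":15,"dx":0.4,"dy":0.45,"dz":0.5,"fingers":38},{"ax":0,"ay":0,"az":17,"dx":0.4,"dy":0.45,"dz":0.6,"fingers":38},{"ax":0,"ay":0,"az":19,"dx":0.4,"dy":0.45,"dz":0.6,"fingers":38},{"ax":0,"ay":0,"az":20,"dx":0.4,"dy":0.45,"dz":0.7,"fingers":38}]'
python3 rd.py 8
```

```text
clock: 8.07
tool_pos: [0.6272, -0.0412, 0.0874]
orientation: [180.0, -0.0, -61.5]
force: [0.8, -6.5, 1.1]
opening: 0.043
first mz 0.0538
mz [ 0.054  0.007 -0.043 -0.026 -0.015 -0.042 -0.095 -0.039] mean [-1.8701 -0.5447 -0.0248] F [ 1.12 -5.33  0.52] tau6 [ 0.0872  0.083  -0.1479 -0.0298  0.0167  0.0292  0.0322  0.0327]
yaw [ 1.79997850e+02 -2.84866801e-02 -6.14795533e+01] pos [ 0.62716663 -0.04118993  0.08742791] j6 14.471000279785589 open 0.04289028501977216 t 8.425
```

```bash
cat > q.py <<'E'
from plant import *
o=get_obs(); print("tau6 %.4f mz %.3f yaw %.2f j6 %.2f v6 %.2f z %.4f Fz %.1f"%(o["tau"][5],o["moment"][2],o["orientation"][2],o["joint_pos"][5],o["qvel"][5],o["tool_pos"][2],o["force"][2]))
E
python3 -m inch '[{"ax":0,"ay":0,"az":1,"dx":0,"dy":0,"dz":0.03,"fingers":38},{"ax":0,"ay":0,"az":2,"dx":0,"dy":0,"dz":0.07,"fingers":38}]' >/dev/null; python3 q.py
python3 -m inch '[{"ax":0,"ay":0,"az":1,"dx":0,"dy":0,"dz":0.03,"fingers":38},{"ax":0,"ay":0,"az":2,"dx":0,"dy":0,"dz":0.07,"fingers":38}]' >/dev/null; python3 q.py
python3 -m inch '[{"ax":0,"ay":0,"az":1,"dx":0,"dy":0,"dz":0.03,"fingers":38},{"ax":0,"ay":0,"az":2,"dx":0,"dy":0,"dz":0.07,"fingers":38}]' >/dev/null; python3 q.py
python3 -m inch '[{"ax":0,"ay":0,"az":1,"dx":0,"dy":0,"dz":0.03,"fingers":38}]' >/dev/null; python3 q.py
python3 -m inch '[{"ax":0,"ay":0,"az":1,"dx":0,"dy":0,"dz":0.03,"fingers":38}]' >/dev/null; python3 q.py
python3 -m inch '[{"ax":0,"ay":0,"az":1,"dx":0,"dy":0,"dz":0.03,"fingers":38}]' >/dev/null; python3 q.py
python3 -m inch '[{"ax":0,"ay":0,"az":1,"dx":0,"dy":0,"dz":0.03,"fingers":38}]' >/dev/null; python3 q.py
```

```text
tau6 0.2048 mz 0.006 yaw -63.51 j6 12.44 v6 -7.95 z 0.0874 Fz -0.4
tau6 0.2010 mz -0.009 yaw -65.51 j6 10.44 v6 -7.94 z 0.0873 Fz 0.5
tau6 0.2012 mz 0.023 yaw -67.51 j6 8.44 v6 -7.96 z 0.0872 Fz 0.9
tau6 0.2011 mz 0.039 yaw -68.51 j6 7.45 v6 -7.94 z 0.0872 Fz 1.6
tau6 0.2012 mz 0.070 yaw -69.50 j6 6.44 v6 -7.97 z 0.0872 Fz 0.6
tau6 0.2012 mz 0.078 yaw -70.51 j6 5.44 v6 -7.86 z 0.0871 Fz 0.1
tau6 0.2012 mz 0.027 yaw -71.51 j6 4.44 v6 -7.79 z 0.0871 Fz 0.6
```

`tau6` reads a steady 0.2012 N m at this constant slow turn. Sole load should lower it by the rubbing torque. I'll keep the same rate and make each next step conditional on `tau6` staying there.

```bash
echo 'import sys; sys.exit(0 if o["tau"][5]>0.185 else 1)' >> q.py
python3 -m inch '[{"ax":0,"ay":0,"az":1,"dx":0,"dy":0,"dz":0.03,"fingers":38},{"ax":0,"ay":0,"az":2,"dx":0,"dy":0,"dz":0.07,"fingers":38},{"ax":0,"ay":0,"az":3,"dx":0,"dy":0,"dz":0.1,"fingers":38},{"ax":0,"ay":0,"az":4,"dx":0,"dy":0,"dz":0.13,"fingers":38},{"ax":0,"ay":0,"az":5,"dx":0,"dy":0,"dz":0.17,"fingers":38},{"ax":0,"ay":0,"az":6,"dx":0,"dy":0,"dz":0.2,"fingers":38}]' >/dev/null; python3 q.py &&
python3 -m inch '[{"ax":0,"ay":0,"az":1,"dx":0,"dy":0,"dz":0.03,"fingers":38},{"ax":0,"ay":0,"az":2,"dx":0,"dy":0,"dz":0.07,"fingers":38},{"ax":0,"ay":0,"az":3,"dx":0,"dy":0,"dz":0.1,"fingers":38},{"ax":0,"ay":0,"az":4,"dx":0,"dy":0,"dz":0.13,"fingers":38},{"ax":0,"ay":0,"az":5,"dx":0,"dy":0,"dz":0.17,"fingers":38},{"ax":0,"ay":0,"az":6,"dx":0,"dy":0,"dz":0.2,"fingers":38}]' >/dev/null && python3 q.py &&
python3 -m inch '[{"ax":0,"ay":0,"az":1,"dx":0,"dy":0,"dz":0.03,"fingers":38},{"ax":0,"ay":0,"az":2,"dx":0,"dy":0,"dz":0.07,"fingers":38},{"ax":0,"ay":0,"az":3,"dx":0,"dy":0,"dz":0.1,"fingers":38},{"ax":0,"ay":0,"az":4,"dx":0,"dy":0,"dz":0.13,"fingers":38},{"ax":0,"ay":0,"az":5,"dx":0,"dy":0,"dz":0.17,"fingers":38},{"ax":0,"ay":0,"az":6,"dx":0,"dy":0,"dz":0.2,"fingers":38}]' >/dev/null && python3 q.py &&
python3 -m inch '[{"ax":0,"ay":0,"az":1,"dx":0,"dy":0,"dz":0.03,"fingers":38},{"ax":0,"ay":0,"az":2,"dx":0,"dy":0,"dz":0.07,"fingers":38},{"ax":0,"ay":0,"az":3,"dx":0,"dy":0,"dz":0.1,"fingers":38},{"ax":0,"ay":0,"az":4,"dx":0,"dy":0,"dz":0.13,"fingers":38},{"ax":0,"ay":0,"az":5,"dx":0,"dy":0,"dz":0.17,"fingers":38},{"ax":0,"ay":0,"az":6,"dx":0,"dy":0,"dz":0.2,"fingers":38}]' >/dev/null && python3 q.py
```

```text
tau6 0.2015 mz 0.040 yaw -77.51 j6 -1.56 v6 -7.99 z 0.0869 Fz 0.8
tau6 0.2019 mz 0.057 yaw -83.51 j6 -7.56 v6 -7.86 z 0.0867 Fz 0.2
tau6 0.2023 mz 0.043 yaw -89.51 j6 -13.56 v6 -7.92 z 0.0865 Fz 0.9
tau6 0.2028 mz 0.004 yaw -95.51 j6 -19.56 v6 -7.90 z 0.0863 Fz 0.9
```

```bash
python3 -m inch '[{"ax":0,"ay":0,"az":1,"dx":0,"dy":0,"dz":0.03,"fingers":38},{"ax":0,"ay":0,"az":2,"dx":0,"dy":0,"dz":0.07,"fingers":38},{"ax":0,"ay":0,"az":3,"dx":0,"dy":0,"dz":0.1,"fingers":38},{"ax":0,"ay":0,"az":4,"dx":0,"dy":0,"dz":0.13,"fingers":38},{"ax":0,"ay":0,"az":5,"dx":0,"dy":0,"dz":0.17,"fingers":38},{"ax":0,"ay":0,"az":6,"dx":0,"dy":0,"dz":0.2,"fingers":38}]' >/dev/null; python3 q.py &&
python3 -m inch '[{"ax":0,"ay":0,"az":1,"dx":0,"dy":0,"dz":0.03,"fingers":38},{"ax":0,"ay":0,"az":2,"dx":0,"dy":0,"dz":0.07,"fingers":38},{"ax":0,"ay":0,"az":3,"dx":0,"dy":0,"dz":0.1,"fingers":38},{"ax":0,"ay":0,"az":4,"dx":0,"dy":0,"dz":0.13,"fingers":38},{"ax":0,"ay":0,"az":5,"dx":0,"dy":0,"dz":0.17,"fingers":38},{"ax":0,"ay":0,"az":6,"dx":0,"dy":0,"dz":0.2,"fingers":38}]' >/dev/null && python3 q.py &&
python3 -m inch '[{"ax":0,"ay":0,"az":1,"dx":0,"dy":0,"dz":0.03,"fingers":38},{"ax":0,"ay":0,"az":2,"dx":0,"dy":0,"dz":0.07,"fingers":38},{"ax":0,"ay":0,"az":3,"dx":0,"dy":0,"dz":0.1,"fingers":38},{"ax":0,"ay":0,"az":4,"dx":0,"dy":0,"dz":0.13,"fingers":38},{"ax":0,"ay":0,"az":5,"dx":0,"dy":0,"dz":0.17,"fingers":38},{"ax":0,"ay":0,"az":6,"dx":0,"dy":0,"dz":0.2,"fingers":38}]' >/dev/null && python3 q.py &&
python3 -m inch '[{"ax":0,"ay":0,"az":1,"dx":0,"dy":0,"dz":0.03,"fingers":38},{"ax":0,"ay":0,"az":2,"dx":0,"dy":0,"dz":0.07,"fingers":38},{"ax":0,"ay":0,"az":3,"dx":0,"dy":0,"dz":0.1,"fingers":38},{"ax":0,"ay":0,"az":4,"dx":0,"dy":0,"dz":0.13,"fingers":38},{"ax":0,"ay":0,"az":5,"dx":0,"dy":0,"dz":0.17,"fingers":38},{"ax":0,"ay":0,"az":6,"dx":0,"dy":0,"dz":0.2,"fingers":38}]' >/dev/null && python3 q.py
```

```text
tau6 0.2034 mz 0.046 yaw -101.51 j6 -25.56 v6 -7.88 z 0.0861 Fz 0.8
tau6 0.2038 mz 0.068 yaw -107.50 j6 -31.56 v6 -7.90 z 0.0859 Fz 1.1
tau6 0.2044 mz -0.031 yaw -113.51 j6 -37.56 v6 -7.93 z 0.0857 Fz 1.3
tau6 0.2051 mz 0.039 yaw -119.51 j6 -43.56 v6 -7.89 z 0.0855 Fz 1.3
```

```bash
cat > q.py <<'E'
from plant import *
import sys,json,os
o=get_obs(); L=json.load(open("mz.json")) if os.path.exists("mz.json") else []
L.append([o["joint_pos"][5],o["moment"][2],o["tau"][5]]); json.dump(L,open("mz.json","w"))
m=[x[1] for x in L[-3:]]; a=sum(m)/len(m)
print("tau6 %.4f mz %.3f avg3 %.3f yaw %.2f j6 %.2f Fz %.1f t %.2f"%(o["tau"][5],m[-1],a,o["orientation"][2],o["joint_pos"][5],o["force"][2],o["clock"]))
sys.exit(0 if o["tau"][5]>0.185 and (a<0.095 or len(m)<3) and m[-1]<.15 else 1)
E
R() { :; }
python3 -m inch '[{"ax":0,"ay":0,"az":1,"dx":0,"dy":0,"dz":0.03,"fingers":38},{"ax":0,"ay":0,"az":2,"dx":0,"dy":0,"dz":0.07,"fingers":38}]' >/dev/null && python3 q.py &&
python3 -m inch '[{"ax":0,"ay":0,"az":1,"dx":0,"dy":0,"dz":0.03,"fingers":38},{"ax":0,"ay":0,"az":2,"dx":0,"dy":0,"dz":0.07,"fingers":38}]' >/dev/null && python3 q.py &&
python3 -m inch '[{"ax":0,"ay":0,"az":1,"dx":0,"dy":0,"dz":0.03,"fingers":38},{"ax":0,"ay":0,"az":2,"dx":0,"dy":0,"dz":0.07,"fingers":38}]' >/dev/null && python3 q.py &&
python3 -m inch '[{"ax":0,"ay":0,"az":1,"dx":0,"dy":0,"dz":0.03,"fingers":38},{"ax":0,"ay":0,"az":2,"dx":0,"dy":0,"dz":0.07,"fingers":38}]' >/dev/null && python3 q.py &&
python3 -m inch '[{"ax":0,"ay":0,"az":1,"dx":0,"dy":0,"dz":0.03,"fingers":38},{"ax":0,"ay":0,"az":2,"dx":0,"dy":0,"dz":0.07,"fingers":38}]' >/dev/null && python3 q.py &&
python3 -m inch '[{"ax":0,"ay":0,"az":1,"dx":0,"dy":0,"dz":0.03,"fingers":38},{"ax":0,"ay":0,"az":2,"dx":0,"dy":0,"dz":0.07,"fingers":38}]' >/dev/null && python3 q.py &&
python3 -m inch '[{"ax":0,"ay":0,"az":1,"dx":0,"dy":0,"dz":0.03,"fingers":38},{"ax":0,"ay":0,"az":2,"dx":0,"dy":0,"dz":0.07,"fingers":38}]' >/dev/null && python3 q.py &&
python3 -m inch '[{"ax":0,"ay":0,"az":1,"dx":0,"dy":0,"dz":0.03,"fingers":38},{"ax":0,"ay":0,"az":2,"dx":0,"dy":0,"dz":0.07,"fingers":38}]' >/dev/null && python3 q.py &&
python3 -m inch '[{"ax":0,"ay":0,"az":1,"dx":0,"dy":0,"dz":0.03,"fingers":38},{"ax":0,"ay":0,"az":2,"dx":0,"dy":0,"dz":0.07,"fingers":38}]' >/dev/null && python3 q.py
```

```text
tau6 0.2054 mz 0.024 avg3 0.024 yaw -121.50 j6 -45.56 Fz 1.9 t 15.97
tau6 0.2057 mz 0.017 avg3 0.021 yaw -123.50 j6 -47.56 Fz 1.5 t 16.23
tau6 0.2059 mz 0.021 avg3 0.021 yaw -125.50 j6 -49.56 Fz 0.5 t 16.48
tau6 0.2062 mz 0.089 avg3 0.043 yaw -127.50 j6 -51.56 Fz 1.7 t 16.73
tau6 0.2064 mz 0.080 avg3 0.063 yaw -129.50 j6 -53.56 Fz 1.8 t 16.98
tau6 0.2067 mz 0.001 avg3 0.057 yaw -131.50 j6 -55.56 Fz 1.7 t 17.23
tau6 0.2070 mz 0.054 avg3 0.045 yaw -133.50 j6 -57.56 Fz 2.2 t 17.48
tau6 0.2072 mz -0.006 avg3 0.016 yaw -135.50 j6 -59.56 Fz 2.8 t 17.73
tau6 0.2091 mz -0.005 avg3 0.014 yaw -137.50 j6 -61.56 Fz 2.2 t 17.98
```

```bash
python3 -m inch '[{"ax":0,"ay":0,"az":1,"dx":0,"dy":0,"dz":0.03,"fingers":38},{"ax":0,"ay":0,"az":2,"dx":0,"dy":0,"dz":0.07,"fingers":38}]' >/dev/null && python3 q.py &&
python3 -m inch '[{"ax":0,"ay":0,"az":1,"dx":0,"dy":0,"dz":0.03,"fingers":38},{"ax":0,"ay":0,"az":2,"dx":0,"dy":0,"dz":0.07,"fingers":38}]' >/dev/null && python3 q.py
```

```text
tau6 0.2078 mz 0.035 avg3 0.008 yaw -139.50 j6 -63.56 Fz 1.3 t 18.23
tau6 0.2079 mz 0.010 avg3 0.013 yaw -141.50 j6 -65.56 Fz 1.9 t 18.48
```

```bash
python3 -m inch '[{"ax":0,"ay":0,"az":1,"dx":0,"dy":0,"dz":0.03,"fingers":38},{"ax":0,"ay":0,"az":2,"dx":0,"dy":0,"dz":0.07,"fingers":38}]' >/dev/null && python3 q.py &&
python3 -m inch '[{"ax":0,"ay":0,"az":1,"dx":0,"dy":0,"dz":0.03,"fingers":38},{"ax":0,"ay":0,"az":2,"dx":0,"dy":0,"dz":0.07,"fingers":38}]' >/dev/null && python3 q.py &&
python3 -m inch '[{"ax":0,"ay":0,"az":1,"dx":0,"dy":0,"dz":0.03,"fingers":38},{"ax":0,"ay":0,"az":2,"dx":0,"dy":0,"dz":0.07,"fingers":38}]' >/dev/null && python3 q.py &&
python3 -m inch '[{"ax":0,"ay":0,"az":1,"dx":0,"dy":0,"dz":0.03,"fingers":38},{"ax":0,"ay":0,"az":2,"dx":0,"dy":0,"dz":0.07,"fingers":38}]' >/dev/null && python3 q.py &&
python3 -m inch '[{"ax":0,"ay":0,"az":1,"dx":0,"dy":0,"dz":0.03,"fingers":38},{"ax":0,"ay":0,"az":2,"dx":0,"dy":0,"dz":0.07,"fingers":38}]' >/dev/null && python3 q.py &&
python3 -m inch '[{"ax":0,"ay":0,"az":1,"dx":0,"dy":0,"dz":0.03,"fingers":38},{"ax":0,"ay":0,"az":2,"dx":0,"dy":0,"dz":0.07,"fingers":38}]' >/dev/null && python3 q.py
```

```text
tau6 0.2083 mz 0.083 avg3 0.042 yaw -143.50 j6 -67.56 Fz 1.8 t 18.73
tau6 0.2085 mz 0.034 avg3 0.042 yaw -145.50 j6 -69.56 Fz 2.0 t 18.98
tau6 0.2088 mz 0.081 avg3 0.066 yaw -147.50 j6 -71.56 Fz 1.7 t 19.23
tau6 0.2079 mz 0.045 avg3 0.053 yaw -149.50 j6 -73.56 Fz 2.7 t 19.48
tau6 0.2029 mz 0.058 avg3 0.062 yaw -151.50 j6 -75.56 Fz 2.3 t 19.73
tau6 0.1941 mz 0.058 avg3 0.054 yaw -153.50 j6 -77.56 Fz 3.5 t 19.98
```

Contact shows clearly: `tau6` has begun to fall at about j6 = -73°, which is 5.9 to 6.1 mm of descent and inside the stated range. I'll continue in small steps up to about 3 N.

```bash
sed -i 's/>0.185/>0.150/' q.py
python3 -m inch '[{"ax":0,"ay":0,"az":1,"dx":0,"dy":0,"dz":0.03,"fingers":38},{"ax":0,"ay":0,"az":2,"dx":0,"dy":0,"dz":0.07,"fingers":38}]' >/dev/null && python3 q.py &&
python3 -m inch '[{"ax":0,"ay":0,"az":1,"dx":0,"dy":0,"dz":0.03,"fingers":38},{"ax":0,"ay":0,"az":2,"dx":0,"dy":0,"dz":0.07,"fingers":38}]' >/dev/null && python3 q.py &&
python3 -m inch '[{"ax":0,"ay":0,"az":1,"dx":0,"dy":0,"dz":0.03,"fingers":38},{"ax":0,"ay":0,"az":2,"dx":0,"dy":0,"dz":0.07,"fingers":38}]' >/dev/null && python3 q.py &&
python3 -m inch '[{"ax":0,"ay":0,"az":1,"dx":0,"dy":0,"dz":0.03,"fingers":38},{"ax":0,"ay":0,"az":2,"dx":0,"dy":0,"dz":0.07,"fingers":38}]' >/dev/null && python3 q.py
```

```text
tau6 0.1874 mz 0.052 avg3 0.056 yaw -155.50 j6 -79.56 Fz 2.3 t 20.23
tau6 0.1800 mz 0.016 avg3 0.042 yaw -157.50 j6 -81.56 Fz 3.1 t 20.48
tau6 0.1721 mz 0.051 avg3 0.040 yaw -159.50 j6 -83.56 Fz 3.8 t 20.73
tau6 0.1638 mz 0.090 avg3 0.053 yaw -161.49 j6 -85.55 Fz 3.8 t 20.98
```

```bash
python3 -m inch '[{"ax":0,"ay":0,"az":0.7,"dx":0,"dy":0,"dz":0.02,"fingers":38},{"ax":0,"ay":0,"az":1,"dx":0,"dy":0,"dz":0.02,"fingers":38},{"ax":0,"ay":0,"az":1,"dx":0,"dy":0,"dz":0.02,"fingers":38},{"ax":0,"ay":0,"az":1,"dx":0,"dy":0,"dz":0.02,"fingers":38}]' ; python3 rd.py 6
python3 -c "
import json;L=json.load(open('mz.json'));import numpy as np
A=np.array(L);print('pre',A[:18,1].mean(),'post',A[-6:,1].mean())"
```

```text
clock: 21.48
tool_pos: [0.6264, -0.0413, 0.084]
orientation: [-180.0, -0.1, -162.5]
force: [-2.3, -5.3, 4.0]
opening: 0.043
first mz 0.0009
mz [ 0.001 -0.059  0.007 -0.036  0.041  0.046] mean [-2.1392e+00  6.4610e-01 -1.0000e-04] F [-2.24 -4.47  3.63] tau6 [-0.0151 -0.0146 -0.0145 -0.0146 -0.0146 -0.0146]
yaw [-1.79979580e+02 -8.48018869e-02 -1.62470138e+02] pos [ 0.62632502 -0.0412761   0.08402611] j6 -86.52777833596402 open 0.04337862052827253 t 21.725
pre 0.040696085784105454 post 0.05449815145374032
```

```bash
python3 -m inch '[{"ax":0,"ay":0,"az":0,"dx":0,"dy":0,"dz":0,"fingers":55},{"ax":0,"ay":0,"az":0,"dx":0,"dy":0,"dz":0,"fingers":68},{"ax":0,"ay":0,"az":0,"dx":0,"dy":0,"dz":0,"fingers":68},{"ax":0,"ay":0,"az":0,"dx":0,"dy":0,"dz":-20,"fingers":68},{"ax":0,"ay":0,"az":0,"dx":0,"dy":0,"dz":-60,"fingers":68},{"ax":0,"ay":0,"az":0,"dx":0,"dy":0,"dz":-110,"fingers":68},{"ax":0,"ay":0,"az":0,"dx":0,"dy":0,"dz":-120,"fingers":68},{"ax":0,"ay":0,"az":0,"dx":0,"dy":0,"dz":-120,"fingers":68}]'
python3 - <<'E'
from plant import *
from h import *
s=snapshot("wrist"); t=snapshot("top"); d=snapshot("side"); o=get_obs(); st(o)
cv2.imwrite("pics/w3.png",cv2.cvtColor(s["image"],cv2.COLOR_RGB2BGR))
cv2.imwrite("pics/s3.png",cv2.cvtColor(cv2.resize(d["image"][110:230,200:340],None,fx=4,fy=4),cv2.COLOR_RGB2BGR))
print(proj(s,[[.627,-.0405,.118],[.564,.019,.1]]))
E
```

```text
clock: 22.78
tool_pos: [0.6273, -0.0404, 0.2044]
orientation: [180.0, 0.1, -162.5]
force: [0.0, 0.5, -1.1]
opening: 0.0682
clock 22.925
joint_pos [ 1.40589e+01  1.63705e+01 -5.89310e+00 -2.97000e-02 -6.78805e+01
 -8.64991e+01]
tool_pos [ 0.6262 -0.0407  0.2021]
orientation [ 1.799638e+02 -1.422000e-01 -1.624514e+02]
force [ 0.3009 -1.0061 -0.0024]
moment [0.0182 0.0138 0.0055]
tau6 -0.0004904050183540676 open 0.06783718833871086
[[252.27435568 185.69037093]
 [343.2360954  131.32404841]]
```

View pics/w3.png

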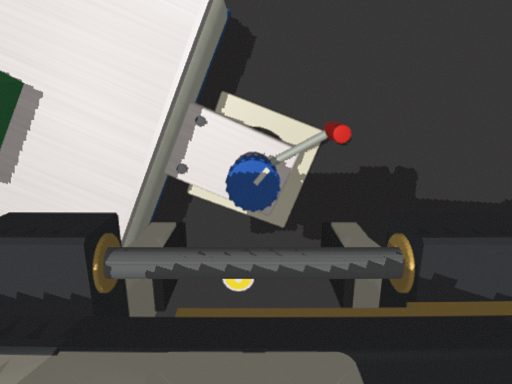

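View pics/s3.png

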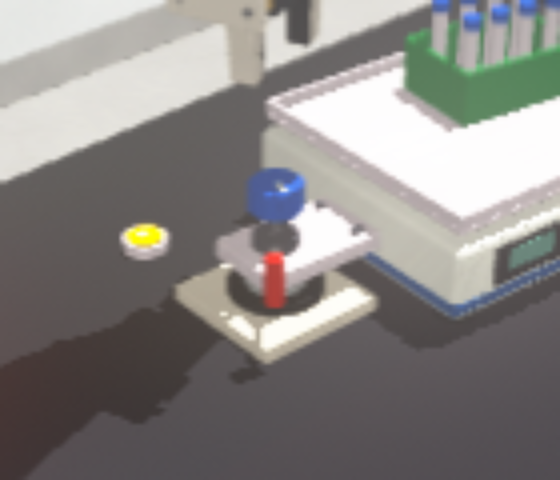

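In the wrist view the knob pointer lies in the same place relative to the gripper as before the grip, so the knob turned with the fingers. I'll measure that slip and locate the handle, whose top is at (342,134).

Run:
```python
import cv2,numpy as np
from plant import *
from h import *
for f in ("w2","w3"):
    im=cv2.imread(f"pics/{f}.png").astype(int); b=im[...,0]; r=im[...,2]
    k=((b>r+30)&(b>60)).astype(np.uint8); k2=cv2.morphologyEx(k,cv2.MORPH_CLOSE,np.ones((15,15)))
    n,l,stt,c=cv2.connectedComponentsWithStats(k2); i=1+np.argmax(stt[1:,4])
    m=(cv2.erode((l==i).astype(np.uint8),np.ones((3,3)))>0)&(r>100)
    p=np.argwhere(m)[:,::-1]; n,l2,s2,c2=cv2.connectedComponentsWithStats(m.astype(np.uint8)); j=1+np.argmax(s2[1:,4]); p=np.argwhere(l2==j)[:,::-1]
    w,v=np.linalg.eigh(np.cov(p.T.astype(float))); d=v[:,1]; print(f,len(p),p.mean(0),"dir",np.degrees(np.arctan2(d[1],d[0]))%180, stt[i],c[i])
s=snapshot("wrist"); o=get_obs()
print("lm",[(q["position"],round(q["score"],2)) for q in landmark_of("lock_handle","wrist")])
im=s["image"].astype(int); k=(im[...,0]>im[...,2]+60)&(im[...,0]>im[...,1]+60)&(im[...,0]>150)
n,l,stt,c=cv2.connectedComponentsWithStats(k.astype(np.uint8))
for i in range(1,n):
    if stt[i,4]>40: print(stt[i],c[i])
print(atz(s,[342.5,134],.1), o["tool_pos"])
```

```text
w2 114 [260.86842105 183.24561404] dir 130.55836003695143 [ 222  159   59   64 2897] [251.16741457 190.76044184]
w3 105 [261.65714286 175.20952381] dir 129.6666009290044 [ 226  154   55   58 2386] [252.69949707 182.55071249]
lm [([343.3, 134.9], 0.93)]
[333 127  18  18 256] [341.7578125  135.44921875]
[0.56471883 0.01826169 0.1       ] [ 0.62625843 -0.04078127  0.20213006]
```

Run:
```python
from plant import *
from h import *
rel(get_obs(),[.5648,.0183,.150],-43.3)
```

```text
d [40.8 74.9 52.4] a [ 2.000e-01 -1.000e-01 -1.191e+02]
```

```bash
python3 -m inch '[{"ax":0,"ay":0,"az":-10,"dx":10,"dy":20,"dz":0,"fingers":50},{"ax":0,"ay":0,"az":-20,"dx":20,"dy":40,"dz":0,"fingers":50},{"ax":0,"ay":0,"az":-30,"dx":40.8,"dy":75,"dz":0,"fingers":50},{"ax":0,"ay":0,"az":-40,"dx":40.8,"dy":75,"dz":0,"fingers":50},{"ax":0,"ay":0,"az":-50,"dx":40.8,"dy":75,"dz":0,"fingers":50},{"ax":0,"ay":0,"az":-60,"dx":40.8,"dy":75,"dz":0,"fingers":50},{"ax":0,"ay":0,"az":-70,"dx":40.8,"dy":75,"dz":0,"fingers":50},{"ax":0,"ay":0,"az":-80,"dx":40.8,"dy":75,"dz":0,"fingers":50}]' >/dev/null
python3 -m inch '[{"ax":0,"ay":0,"az":-10,"dx":0,"dy":0,"dz":0,"fingers":50},{"ax":0,"ay":0,"az":-20,"dx":0,"dy":0,"dz":0,"fingers":50},{"ax":0,"ay":0,"az":-30,"dx":0,"dy":0,"dz":20,"fingers":50},{"ax":0,"ay":0,"az":-39,"dx":0,"dy":0,"dz":40,"fingers":50},{"ax":0,"ay":0,"az":-39,"dx":0,"dy":0,"dz":52,"fingers":50},{"ax":0,"ay":0,"az":-39,"dx":0,"dy":0,"dz":52,"fingers":50},{"ax":0,"ay":0,"az":-39,"dx":0,"dy":0,"dz":52,"fingers":50},{"ax":0,"ay":0,"az":-39,"dx":0,"dy":0,"dz":52,"fingers":50}]'
python3 - <<'E'
from plant import *
from h import *
s=snapshot("wrist"); cv2.imwrite("pics/w4.png",cv2.cvtColor(s["image"],cv2.COLOR_RGB2BGR))
o=get_obs(); st(o)
im=s["image"].astype(int); k=(im[...,0]>im[...,2]+60)&(im[...,0]>im[...,1]+60)&(im[...,0]>120)
n,l,stt,c=cv2.connectedComponentsWithStats(k.astype(np.uint8))
for i in range(1,n):
    if stt[i,4]>40: print(stt[i],c[i],atz(s,c[i],.1))
rel(o,[.5648,.0183,.077],-43.3)
E
```

```text
clock: 25.02
tool_pos: [0.566, 0.0186, 0.1526]
orientation: [-179.9, -0.0, -43.5]
force: [0.1, -0.5, -0.5]
opening: 0.05
clock 25.075
joint_pos [ 2.16791e+01  1.27340e+01 -1.77174e+01  6.70000e-03 -5.94808e+01
  2.48280e+01]
tool_pos [0.5659 0.0185 0.1525]
orientation [-1.799409e+02 -3.370000e-02 -4.348950e+01]
force [ 0.1441 -1.3564 -0.5944]
moment [-0.0399  0.1724  0.0291]
tau6 -0.020054817432537675 open 0.04980986030191485
[246 189  18  13 144] [254.35416667 195.02083333] [0.56834988 0.01679752 0.1       ]
[  0 204  17  28 236] [  5.16525424 219.75847458] [0.68101179 0.16339286 0.1       ]
d [-0.7  1.  75.5] a [-0.1 -0.  -0.2]
```

View pics/w4.png

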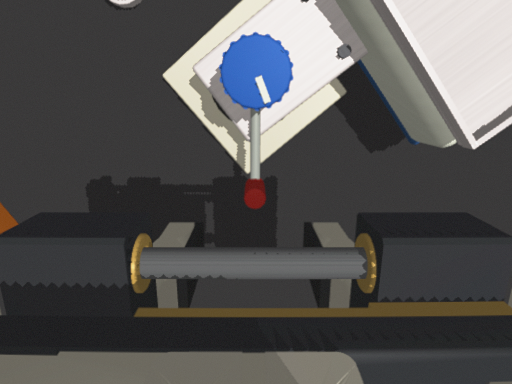

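The handle top at (255,198) is centred between the fingers, so I'll descend and grip it.

```bash
python3 -m inch '[{"ax":0,"ay":0,"az":0,"dx":-0.5,"dy":0.7,"dz":30,"fingers":50},{"ax":0,"ay":0,"az":0,"dx":-0.5,"dy":0.7,"dz":55,"fingers":50},{"ax":0,"ay":0,"az":0,"dx":-0.5,"dy":0.7,"dz":70,"fingers":50},{"ax":0,"ay":0,"az":0,"dx":-0.5,"dy":0.7,"dz":75,"fingers":50},{"ax":0,"ay":0,"az":0,"dx":-0.5,"dy":0.7,"dz":75,"fingers":20},{"ax":0,"ay":0,"az":0,"dx":-0.5,"dy":0.7,"dz":75,"fingers":10},{"ax":0,"ay":0,"az":0,"dx":-0.5,"dy":0.7,"dz":75,"fingers":10},{"ax":0,"ay":0,"az":0,"dx":-0.5,"dy":0.7,"dz":75,"fingers":10}]'
python3 -m inch '[{"ax":0,"ay":0,"az":0,"dx":0,"dy":0,"dz":0,"fingers":10},{"ax":0,"ay":0,"az":0,"dx":0,"dy":0,"dz":0,"fingers":10}]'
python3 - <<'E'
from plant import *
from h import *
o=get_obs(); st(o)
s=snapshot("side"); cv2.imwrite("pics/s4.png",cv2.cvtColor(cv2.resize(s["image"][90:240,190:390],None,fx=4,fy=4),cv2.COLOR_RGB2BGR))
# arc: axis
A=np.array([.627,-.0405]); R=Ro.from_euler("xyz",o["orientation"],degrees=True)
p=o["tool_pos"]; v=p[:2]-A; print("r",np.hypot(*v),"ang",np.degrees(np.arctan2(v[1],v[0])))
for a in range(6,79,6):
    c=np.radians(-a); w=A+np.array([[np.cos(c),-np.sin(c)],[np.sin(c),np.cos(c)]])@v
    print(a,R.inv().apply(np.r_[w-p[:2],0])[:2].dot(np.eye(2)).round(4)*1000)
E
```

```text
clock: 26.08
tool_pos: [0.5649, 0.0184, 0.0772]
orientation: [-180.0, -0.0, -43.4]
force: [0.4, 1.8, -0.3]
opening: 0.0159
clock: 26.32
tool_pos: [0.565, 0.0184, 0.0772]
orientation: [-180.0, -0.0, -43.4]
force: [-0.1, 0.1, 3.2]
opening: 0.013
clock 26.325
joint_pos [ 2.17027e+01  1.70862e+01 -2.30006e+01  7.80000e-03 -4.98759e+01
  2.48544e+01]
tool_pos [0.565  0.0184 0.0772]
orientation [-1.799686e+02 -2.110000e-02 -4.343780e+01]
force [-0.1009  0.0862  3.1813]
moment [ 0.2315  0.3352 -0.0586]
tau6 0.01603835611604154 open 0.0130043743297471
r 0.08552729939093717 ang 136.4915181769408
6 [ 0.5 -8.9]
12 [  1.9 -17.8]
18 [  4.2 -26.4]
24 [  7.4 -34.8]
30 [ 11.5 -42.7]
36 [ 16.4 -50.3]
42 [ 22.  -57.2]
48 [ 28.4 -63.5]
54 [ 35.3 -69.1]
60 [ 42.9 -74. ]
66 [ 50.8 -78.1]
72 [ 59.2 -81.3]
78 [ 67.8 -83.6]
```

View pics/s4.png

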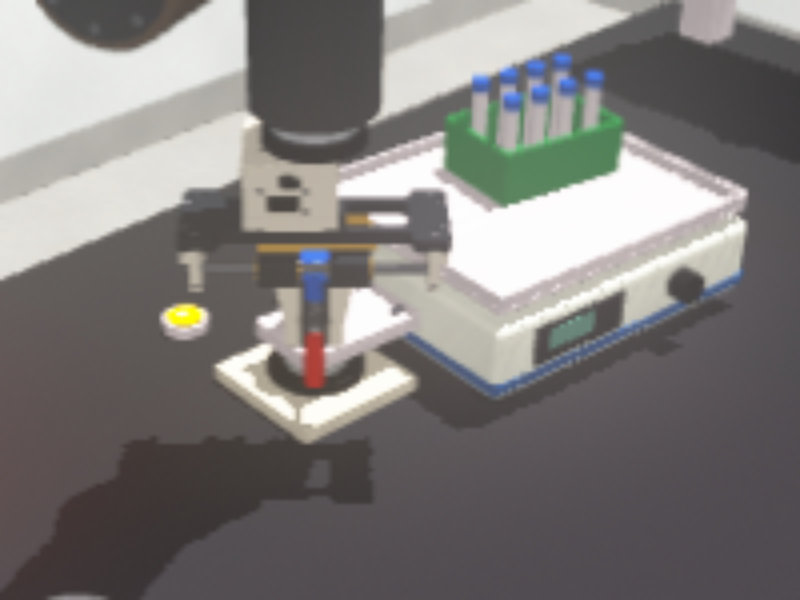

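Run:
```python
from plant import *
from h import *
s=snapshot("wrist"); cv2.imwrite("pics/w5.png",cv2.cvtColor(s["image"],cv2.COLOR_RGB2BGR))
d=snapshot("side"); o=get_obs(); print(o["opening"],o["force"])
print(proj(d,[o["tool_pos"],o["tool_pos"]+[0,0,.023]]), ((proj(d,[o["tool_pos"]])-[190,90])*4))
```

```text
0.012867256535280595 [-0.76839276  0.40914242  3.02325765]
[[268.5996267  179.89281443]
 [268.60998453 173.55930419]] [[314.39850681 359.57125774]]
```

View pics/w5.png

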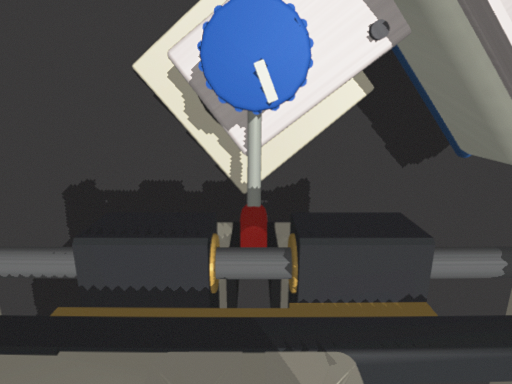

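The handle sits between the fingers, at about (254,235) in the wrist view. I'll swing it clockwise along the arc.

```bash
python3 -m inch '[{"ax":0,"ay":0,"az":3,"dx":0.1,"dy":-4.5,"dz":0,"fingers":10},{"ax":0,"ay":0,"az":6,"dx":0.5,"dy":-8.9,"dz":0,"fingers":10},{"ax":0,"ay":0,"az":12,"dx":1.9,"dy":-17.8,"dz":0,"fingers":10},{"ax":0,"ay":0,"az":18,"dx":4.2,"dy":-26.4,"dz":0,"fingers":10},{"ax":0,"ay":0,"az":24,"dx":7.4,"dy":-34.8,"dz":0,"fingers":10},{"ax":0,"ay":0,"az":30,"dx":11.5,"dy":-42.7,"dz":0,"fingers":10},{"ax":0,"ay":0,"az":36,"dx":16.4,"dy":-50.3,"dz":0,"fingers":10},{"ax":0,"ay":0,"az":36,"dx":16.4,"dy":-50.3,"dz":0,"fingers":10}]'
python3 - <<'E'
from plant import *
from h import *
s=snapshot("wrist"); cv2.imwrite("pics/w6.png",cv2.cvtColor(s["image"],cv2.COLOR_RGB2BGR))
o=get_obs(); st(o)
A=np.array([.627,-.0405]); R=Ro.from_euler("xyz",o["orientation"],degrees=True)
p=o["tool_pos"]; v=p[:2]-A; v=v; print("r",np.hypot(*v),"ang",np.degrees(np.arctan2(v[1],v[0])))
v=v*.0855/np.hypot(*v)
for a in range(3,43,3):
    c=np.radians(-a); w=A+np.array([[np.cos(c),-np.sin(c)],[np.sin(c),np.cos(c)]])@v
    print(a,(R.inv().apply(np.r_[w-p[:2],0])[:2]*1000).round(1))
E
```

```text
clock: 27.48
tool_pos: [0.6121, 0.0435, 0.0771]
orientation: [-180.0, -0.0, -79.5]
force: [1.8, -0.8, 3.9]
opening: 0.0133
clock 27.525
joint_pos [ 2.22995e+01  2.10944e+01 -1.68274e+01  4.09000e-02 -5.20167e+01
 -1.17500e+01]
tool_pos [0.612  0.0435 0.0771]
orientation [-1.799332e+02 -1.910000e-02 -7.942530e+01]
force [ 1.6305 -1.1951  3.7818]
moment [-0.3711 -0.6264 -0.0687]
tau6 -0.23299906868487597 open 0.012722528049228653
r 0.08528225177555587 ang 100.11396362404099
3 [-0.1 -4.5]
6 [ 0.3 -8.9]
9 [  0.9 -13.4]
12 [  1.8 -17.8]
15 [  2.9 -22.1]
18 [  4.2 -26.4]
21 [  5.7 -30.6]
24 [  7.5 -34.7]
27 [  9.4 -38.7]
30 [ 11.6 -42.7]
33 [ 13.9 -46.5]
36 [ 16.5 -50.1]
39 [ 19.3 -53.7]
42 [ 22.2 -57. ]
```

View pics/w6.png

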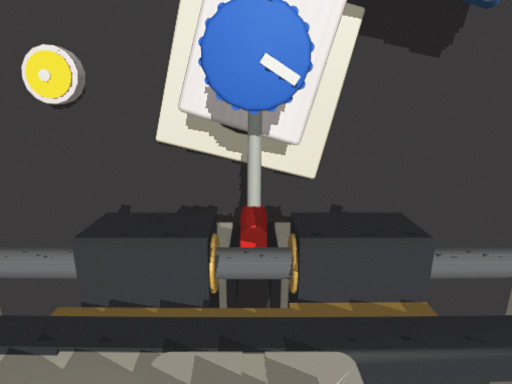

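The lever follows and the knob pointer stays fixed in the world. I'll continue carefully to the stop.

```bash
python3 -m inch '[{"ax":0,"ay":0,"az":3,"dx":0,"dy":-4.5,"dz":0,"fingers":10},{"ax":0,"ay":0,"az":6,"dx":0.3,"dy":-8.9,"dz":0,"fingers":10},{"ax":0,"ay":0,"az":9,"dx":0.9,"dy":-13.4,"dz":0,"fingers":10},{"ax":0,"ay":0,"az":12,"dx":1.8,"dy":-17.8,"dz":0,"fingers":10},{"ax":0,"ay":0,"az":15,"dx":2.9,"dy":-22.1,"dz":0,"fingers":10}]'
python3 -m inch '[{"ax":0,"ay":0,"az":1.5,"dx":0,"dy":-2.2,"dz":0,"fingers":10},{"ax":0,"ay":0,"az":3,"dx":0.1,"dy":-4.5,"dz":0,"fingers":10}]'
python3 - <<'E'
from plant import *
from h import *
o=get_obs(); st(o)
A=np.array([.627,-.0405]); p=o["tool_pos"]; v=p[:2]-A;print("r",np.hypot(*v),"ang",np.degrees(np.arctan2(v[1],v[0])))
E
```

```text
clock: 28.15
tool_pos: [0.633, 0.0445, 0.0771]
orientation: [180.0, -0.0, -94.5]
force: [-2.1, -0.6, 5.3]
opening: 0.0129
clock: 28.4
tool_pos: [0.6375, 0.044, 0.0771]
orientation: [180.0, -0.0, -97.4]
force: [-2.9, 0.8, 5.6]
opening: 0.0129
clock 28.4
joint_pos [ 2.14195e+01  2.32543e+01 -1.33273e+01  3.30000e-03 -5.34503e+01
 -2.88675e+01]
tool_pos [0.6375 0.044  0.0771]
orientation [ 1.799733e+02 -1.770000e-02 -9.744600e+01]
force [-2.8932  0.7993  5.5654]
moment [-0.0074  0.8686 -0.0157]
tau6 0.27122737839818 open 0.012905948798870892
r 0.08519751653441873 ang 82.90229002043144
```

Tangential force is about 3 N, so the lever is still only dragging. I'll keep going in small steps.

```bash
python3 -m inch '[{"ax":0,"ay":0,"az":1.5,"dx":0,"dy":-2.2,"dz":0,"fingers":10},{"ax":0,"ay":0,"az":3,"dx":0.1,"dy":-4.5,"dz":0,"fingers":10}]'
python3 -m inch '[{"ax":0,"ay":0,"az":1.5,"dx":0,"dy":-2.2,"dz":0,"fingers":10},{"ax":0,"ay":0,"az":3,"dx":0.1,"dy":-4.5,"dz":0,"fingers":10}]'
python3 - <<'E'
from plant import *
from h import *
o=get_obs(); print(o["force"])
A=np.array([.627,-.0405]); p=o["tool_pos"]; v=p[:2]-A;print("r",np.hypot(*v),"ang",np.degrees(np.arctan2(v[1],v[0])))
E
```

```text
clock: 28.65
tool_pos: [0.6419, 0.0434, 0.0771]
orientation: [180.0, -0.0, -100.4]
force: [-1.8, 0.0, 5.8]
opening: 0.0133
clock: 28.9
tool_pos: [0.6463, 0.0425, 0.0771]
orientation: [180.0, -0.0, -103.4]
force: [-2.5, 0.0, 5.7]
opening: 0.0127
[-2.52735707e+00  5.04547310e-03  5.71508342e+00]
r 0.08520548353064343 ang 76.90817884214572
```

```bash
python3 -m inch '[{"ax":0,"ay":0,"az":1.5,"dx":0,"dy":-2.2,"dz":0,"fingers":10},{"ax":0,"ay":0,"az":3,"dx":0.1,"dy":-4.5,"dz":0,"fingers":10}]'
python3 -m inch '[{"ax":0,"ay":0,"az":1.5,"dx":0,"dy":-2.2,"dz":0,"fingers":10},{"ax":0,"ay":0,"az":3,"dx":0.1,"dy":-4.5,"dz":0,"fingers":10}]'
python3 - <<'E'
from plant import *
from h import *
o=get_obs(); print(o["force"])
A=np.array([.627,-.0405]); p=o["tool_pos"]; v=p[:2]-A;print("r",np.hypot(*v),"ang",np.degrees(np.arctan2(v[1],v[0])))
E
```

```text
clock: 29.15
tool_pos: [0.6505, 0.0414, 0.077]
orientation: [179.9, -0.0, -106.4]
force: [-7.0, 3.2, 7.3]
opening: 0.013
clock: 29.4
tool_pos: [0.6508, 0.041, 0.0766]
orientation: [179.6, -0.1, -109.5]
force: [-20.8, 10.7, 18.1]
opening: 0.0128
[-20.83629204  10.68208125  18.14736556]
r 0.08492357526180014 ang 73.73507692593986
```

The stop is reached: tangential force has risen to 24 N after a 63° swing (start at about 0.12 rad). Now I'll open the fingers and lift straight up.

```bash
python3 -m inch '[{"ax":0,"ay":0,"az":0,"dx":0,"dy":0,"dz":0,"fingers":30},{"ax":0,"ay":0,"az":0,"dx":0,"dy":2,"dz":0,"fingers":45},{"ax":0,"ay":0,"az":0,"dx":0,"dy":4,"dz":0,"fingers":45},{"ax":0,"ay":0,"az":0,"dx":0,"dy":4,"dz":-20,"fingers":45},{"ax":0,"ay":0,"az":0,"dx":0,"dy":4,"dz":-50,"fingers":45},{"ax":0,"ay":0,"az":0,"dx":0,"dy":4,"dz":-90,"fingers":45},{"ax":0,"ay":0,"az":0,"dx":0,"dy":4,"dz":-120,"fingers":45},{"ax":0,"ay":0,"az":0,"dx":0,"dy":4,"dz":-120,"fingers":45}]'
python3 - <<'E'
from plant import *
from h import *
s=snapshot("wrist"); cv2.imwrite("pics/w7.png",cv2.cvtColor(s["image"],cv2.COLOR_RGB2BGR))
d=snapshot("side"); cv2.imwrite("pics/s7.png",cv2.cvtColor(cv2.resize(d["image"][90:240,190:390],None,fx=4,fy=4),cv2.COLOR_RGB2BGR))
o=get_obs(); st(o)
L=landmark_of("lock_handle","wrist"); print([(q["position"],round(q["score"],2)) for q in L])
A=np.array([.627,-.0405])
for q in L[:2]:
    p=atz(s,q["position"],.1); v=p[:2]-A; print(p,np.hypot(*v),np.degrees(np.arctan2(v[1],v[0])))
E
```

```text
clock: 30.4
tool_pos: [0.6533, 0.0417, 0.1998]
orientation: [-179.7, 0.2, -109.4]
force: [0.3, -0.5, -0.2]
opening: 0.0448
clock 30.5
joint_pos [ 2.07153e+01  1.88201e+01 -3.16110e+00 -2.54000e-02 -6.80147e+01
 -4.01641e+01]
tool_pos [0.6514 0.0415 0.1965]
orientation [ 1.799879e+02  2.060000e-02 -1.094583e+02]
force [-0.4722 -1.1834 -0.0179]
moment [0.0753 0.1476 0.0612]
tau6 0.003267273277742788 open 0.045035878996426214
[([253.6, 180.2], 0.84)]
[0.65315391 0.0402627  0.1       ] 0.08489193869238312 72.05615580606556
```

View pics/w7.png

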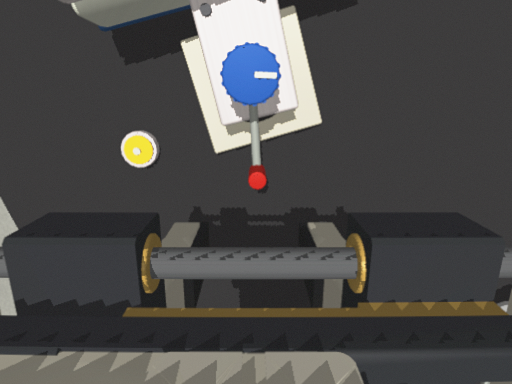

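View pics/s7.png

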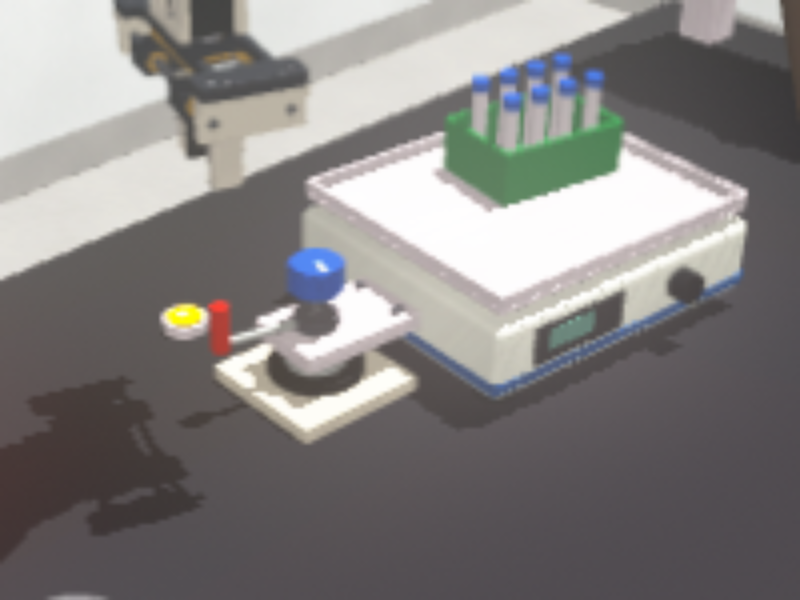

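```bash
python3 -c "
from plant import *
print(close_job())"
```

```text
the job is handed in; nothing more can be done
None
```

The foot is screwed down until its sole bears lightly on the tile, the locking lever is at its stop, and I handed the job in at about 31 s of the 72 s allowed.

- **Foot:** I turned the knob clockwise about 196° in one grip, lowering the foot about 6.5 mm.
    - **Contact and load:** Contact showed in joint 6's torque about 12 to 13° before the end. The sole's load comes out at 2 to 3.5 N, from both the torque rise and the angle past contact.
    - **Weaker check:** The wrist moment agreed only roughly, because its noise is about 0.03 N m. The torque rose slightly less per degree than the stated rubbing range predicts, so the load figure is approximate.
    - **Grip:** The knob's pointer showed less than 1° of slip in the fingers.
- **Lever:** I gripped the red handle and swung it about 63° clockwise. The force rose from about 3 N to about 24 N sideways with no further travel, which I took as the stop. After release the handle stood where I left it, within about 2° by the wrist camera.
- **Last checks:** The knob pointer looked unchanged by the locking, to about 2°. The rack and bubble level looked undisturbed. I did not look at the other bench items again, but the arm stayed away from them.

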